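# Fit a scraper blade over its pin and clamp it

## Task

Fit the loose steel blade to the scraper: lay it flat on the scraper's bed, in line with the scraper and cutting edge outwards, so that the locating pin stands in the inner end of the blade's notch. Let go of the blade, then swing the clamp frame fully down onto it. Leave the marker and the tape measure where they are.

Things in the scene. Friction and masses are not known exactly. Their poses are not given: they have to be found in the camera images.
- blade: loose flat steel scraper blade, 130 long (x) x 56 wide (y) x 5 mm thick, 0.2 to 0.4 kg. Origin: centre of its underside, z up. At its -x end an open rectangular notch, 20 wide and 28 mm deep, on the centre line; at +x a 12 mm bevelled cutting edge. It starts on the blade rest, underside 30 mm above the bench, overhanging the block 10 mm at each long edge; grip it there, across its width.
- notch (a point): point on the blade's underside in the notch, on the centre line 10 mm from the notch's closed inner end; blade frame (-47, 0, 0) mm. Blade axes.
- blade_rest: fixed light wooden rest: block 96x36 mm, top at 30 mm, on a foot 110x60x6 mm. Origin: centre of its underside, x along it (the blade lies along it, within a few degrees). Elsewhere on the bench, beyond y = 0.35 m at the left, stands a balance with a tall display post: keep the gripper clear of it.
- scraper: fixed hand scraper on a cradle. Origin on the bench under the pin; x towards the cutting-edge end, z up. Dark bed 34 mm wide (y), top at z = 38 mm, x = -22 to 92 mm; the fitted blade overhangs it 11 mm each side, 20 mm in front. Under it a foot 66 mm wide, 8 mm high, x = -55 to 95 mm. Clamp hinge at x = -34, 66 wide, 53 mm high; wooden handle behind it to x = -148, below 40 mm.
- pin (a point): foot of the single upright steel locating pin, on the top of the bed, 38 mm above the bench; the pin is 10 mm in diameter and 9 mm high. Scraper axes.
- clamp (a joint): dark steel U-shaped frame, bars 6.5 mm thick, 52 mm wide, its gap clears the pin. Hinge along scraper y at x = -34, z = 46.5 mm. 0 = down, level, 0.5 mm over the fitted blade; 2.1 = fully open, leaning back over the handle; starts at 1.8 to 2.05. Front bar 46 to 60 mm from the hinge. Stiff (0.03 N m): stays about where left; push it forward from behind, then press down, with closed fingertips.
- clamp_bar (a point): centre of the outer (when down, upper) face of the clamp's front bar: 53 mm from the hinge, 3.5 mm over its middle plane; when down it is 50 mm above the bench.
- marker_b: marker pen, 137 mm long, 13 mm thick, lying on the bench, a bystander. Origin: centre of its underside, y along it.
- tape_measure: tape measure, 35x72x64 mm, a bystander. Origin: centre of its underside.
Things that resemble listed ones, but are neither listed nor needed, are in the scene too. Of the things like the blade, leave any that is red; of the rest the larger one is meant.

How it is judged:
On the way:
1. the blade lies flat on the bed, released, in line, with the pin in the inner end of its notch, while the clamp is still up (horizontal distance between notch and pin below 0.009 m and z of notch in the frame of pin between -0.003 and 0.003 m and angle between blade's own z axis and vertical below 0.06 rad and angle between the x axis of blade and the x axis of scraper, either way round below 0.13 rad and contact force between the fingers and blade below 0.3 N and value of joint clamp above 0.5 rad), for 0.2 s.
At the end, for the whole second after the job is handed in: the blade rests flat on the bed (underside within 3 mm of it at the pin, tilt under 0.06 rad), its notch point within 9 mm of the pin horizontally, in line with the scraper within 0.13 rad, at rest and released, and the clamp is down (under 0.08 rad) (horizontal distance between notch and pin below 0.009 m and z of notch in the frame of pin between -0.003 and 0.003 m and angle between blade's own z axis and vertical below 0.06 rad and angle between the x axis of blade and the x axis of scraper, either way round below 0.13 rad and value of joint clamp below 0.08 rad and linear speed of blade below 0.01 m/s); the robot touches nothing.
It fails at once if marker moved more than 30 mm (distance of marker_b from where it was at the start of the episode above 0.03 m).
It fails at once if tape measure moved more than 30 mm (distance of tape_measure from where it was at the start of the episode above 0.03 m).
It also fails if it takes over 58 s, if anything falls off the work surface, if the arm or the gripper's body presses on something with over 40 N, if the wrist force passes 120 N, or if a joint passes its speed limit or range.

## Robot

A 7-joint arm with a two-finger parallel gripper is mounted at the origin on a cart in front of the work surface, level with it; the furniture and walls round the work are solid. World frame = base frame: x ahead of the robot, y to its left, z up, the work surface at z = 0. Lengths are in m, angles in rad, forces in N, time in s.
With the tool pointing down it reaches from about 0.35 to 0.9 m from the base axis. Payload 8.1 kg.
Tool frame: the origin (TCP) lies midway between the tips of the shut fingers; the grasp point (between the pads) lies 19 mm behind it (robot.hold_point_z is the distance from the TCP to the grasp point, in m); z points along the fingers, y is the line along which they close (so a half turn about z gives the same grasp; the last joint's range is limited). The gripper opens to 85 mm and grips with 20 to 120 N. Pads are 22 mm wide; open, the fingers measure 114 mm over their backs; the gripper's body (76 mm by 85 mm) begins 54 mm behind the grasp point. The pads swing forward as they close: fully open they stand 13 mm farther back than shut.
Start: joints at [-1.447, 0.434, 0.025, 1.573, -0.012, 1.134, -0.075], TCP at [0.141, 0.609, 0.231] pointing down, gripper open.
Joint ranges: [-2.62, 2.62], [-0.44, 2.09], [-1.27, 1.32], [0.08, 2.57], [-1.32, 4.46], [0.12, 2], [-2.74, 2.74]. Speed limits (rad/s): [2.22, 2.22, 3.01, 3.01, 3.14, 3.14, 3.14].

## Interface

Orientations are given as a unit quaternion [w, x, y, z].
In Python, from plant import robot gives the robot as it stands.
- The arm moves only by the tool apply_moves, never from a script. Its argument "targets" is one flat list of numbers, 4 for each row, row after row: the shift along the tool's x, y, z in mm, then the turn about the tool's z in degrees. A call has exactly 10 rows; each row shifts and turns the commanded pose from where the row before left it, along the tool's axes as they then stand; what a row does not reach is not made up. A row lasts 1/10 s, in which the tool goes at most 50 mm and 8.59 degrees, less where a joint would pass 70% of its speed; a pose out of reach is approached as far as the arm can. A call is refused whole if a number of a shift passes 50 or a number of a turn 8.59, either way. A call with a gripper value outside its range is refused whole. "jaw" is the closure, from 0 (fully open) to 1 (shut), set as the call begins (left out, the last holds). The fingers move at their own pace and stop on an object; the grip force is fixed at half the most. Time passes only in rows, so rows that do not move let the fingers close, or fill a call up. It gives the time, the measured TCP pose, the force, the opening and the grip force at its end, in the units of the state.
- robot.observe(): the state, without advancing time (a new reading comes with each control period).
- robot.capture(name): name is "scene" or "top"; returns a dict with "pixels" (480x640x3 uint8, red, green, blue), "range_z" (480x640 float32, m along the optical axis (not along the pixel's ray), 0 where there is no reading), "intrinsics" (3x3 intrinsics, pixels), "k1" (the pictures are not rectified: a ray, as slopes to the right and down, at radius r is drawn at 1 + k1 r^2 times it, then the intrinsics apply), "origin" and "rotation" of the camera in the world. Camera axes: x right, y down, z forward; pixel columns grow to the right and rows downward; lengths in m; the calibration is good to about 2 mm. A picture is of the moment at which its call begins.
- robot.sign_off(): hands the job in; it is judged then, once.
The state is a dict: "t": time; "joints": joint angles; "dq": joint speeds; "joint_torque": joint torques, N m; "position": TCP position; "ee_rot": TCP orientation; "wrist_force": force on the tool from outside, world axes, zero at the start; "moment": the same for the moment, N m; "grip_width": opening from 0.0 (shut) to 1.0 (fully open); "finger_force": force on a finger pad.
Only numpy, scipy, OpenCV 4.12 (cv2) and the standard library are available. Lean on these libraries where they do the work, as an engineer would, in place of code of your own. Each camera call takes 0.05 s, during which the arm holds its last target. There are 200 camera calls.

## Working session

There is one attempt and no reset: what is moved stays moved. The work goes in short steps, Python scripts to look and compute and a tool call to move; the robot and the scene stay as the last step left them, time stands still between calls to the robot, and variables do not carry over. Pictures are saved under pics/ and viewed, at most 10 in all, crops included, and the job is handed in when it is done.

Besides the shell and the picture viewer there is one more tool, called after "Emit:" by a JSON object that holds its "method" and its "body". apply_moves: Moves the arm, as the interface text tells. Its arguments: {"type":"object","properties":{"targets":{"type":"array"},"jaw":{"type":"number"}},"required":["targets"]}

```bash
mkdir -p pics; ls; cat > h.py <<'E'
import numpy as np, cv2
from plant import robot
def cap(n):
    c=robot.capture(n); np.savez(''+n+'.npz',**{k:np.asarray(v) for k,v in c.items()}); return c
def load(n): return dict(np.load(''+n+'.npz'))
def rays(c,uv):
    uv=np.atleast_2d(np.asarray(uv,float)); K=c['intrinsics']
    d=np.c_[(uv[:,0]-K[0,2])/K[0,0],(uv[:,1]-K[1,2])/K[1,1]]; s=d.copy()
    for _ in range(20): s=d/(1+float(c['k1'])*(s**2).sum(1,keepdims=True))
    return np.c_[s,np.ones(len(s))]
def plane(c,uv,z):
    r=rays(c,uv)@np.asarray(c['rotation']).T; o=np.asarray(c['origin'])
    return o+r*((z-o[2])/r[:,2])[:,None]
def pts(c):
    v,u=np.mgrid[:480,:640]; r=rays(c,np.c_[u.ravel(),v.ravel()])
    return ((r*c['range_z'].reshape(-1,1))@np.asarray(c['rotation']).T+c['origin']).reshape(480,640,3)
E
python3 - <<'E'
from h import *
for n in('scene','top'):
    c=cap(n); cv2.imwrite(f'pics/{n}0.png',c['pixels'][:,:,::-1]); print(n,c['origin'],c['rotation'],c['k1'],c['intrinsics'])
print(robot.observe())
E
```

```text
pics
scene [0.16627747 0.27906405 0.83086925] [ 0.11848125 -0.42790665  0.86460127 -0.23520786] -0.14174024475524324 [[564.60772534   0.         326.35646174]
 [  0.         564.60772534 241.40723045]
 [  0.           0.           1.        ]]
top [ 4.38034526e-01 -5.87726095e-04  1.00050222e+00] [ 0.02547102 -0.70151644  0.71111122 -0.03932868] -0.055064987229354066 [[516.54287867   0.         321.13458757]
 [  0.         516.54287867 248.05773856]
 [  0.           0.           1.        ]]
{'t': 0.1, 'joints': array([-1.44661619,  0.43514929,  0.02499021,  1.57402996, -0.01159785,
        1.13397599, -0.07511291]), 'dq': array([-0.00101648, -0.00117262,  0.00070083, -0.0030066 ,  0.00162277,
       -0.00091467,  0.00143123]), 'joint_torque': array([ 3.07518712e-03, -6.71752095e+01,  1.02823064e+00, -3.16906106e+01,
        1.58384966e-02,  7.30308107e-03, -3.01263117e-05]), 'position': array([0.14048479, 0.60853726, 0.2305979 ]), 'ee_rot': array([-1.12672025e-05,  1.13195267e-01,  9.93572508e-01, -7.08702399e-04]), 'wrist_force': array([0.02475841, 0.73211286, 0.43209378]), 'moment': array([-0.02129331,  0.00031225,  0.01652788]), 'finger_force': 0.0, 'grip_width': 1.0005033854813608}
```

View pics/scene0.png

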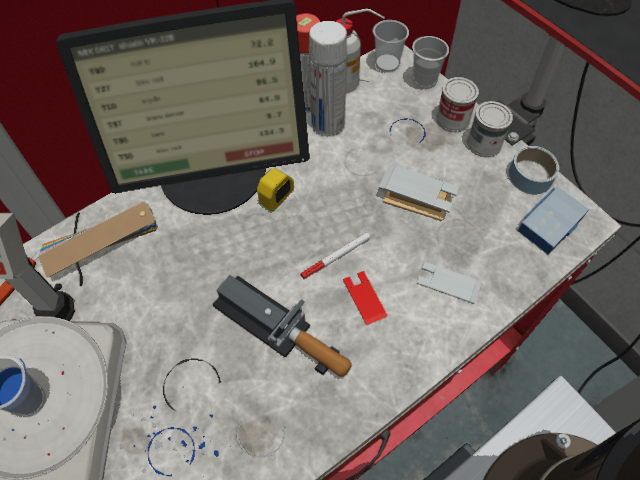

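View pics/top0.png

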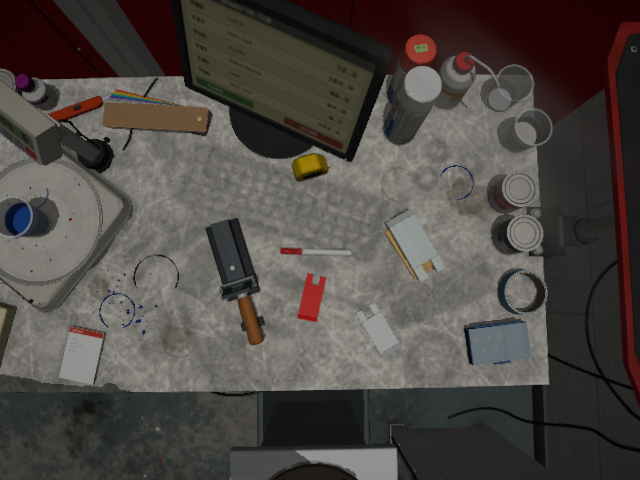

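The scene view shows the scraper (bed at about (250,305), pin at (268,311)), with its clamp leaning back at (290,330). The blade candidates in the top view are:
- **Grey blade on the wooden rest, (413,244):** it sits on the rest and is the larger of the two grey ones, so this is the one meant.
- **Grey blade lying on the bench, (378,328):** smaller, so a decoy.
- **Red blade, (312,297):** to be left alone.

Next I'll confirm this in a crop and measure.

```bash
sed -i "s/c=robot.capture(n); /c=robot.capture(n); c['rotation']=RR(c['rotation']); /" h.py; cat >> h.py <<'E'
from scipy.spatial.transform import Rotation as R
def RR(q):
    q=np.asarray(q); return q if q.shape==(3,3) else R.from_quat([q[1],q[2],q[3],q[0]]).as_matrix()
E
python3 - <<'E'
from h import *
for n in('scene','top'):
    c=load(n); c['rotation']=RR(c['rotation']); np.savez(n+'.npz',**c)
    P=pts(c); print(n,'bench z',np.median(P[280:300,340:360,2] if n=='top' else P[300:320,390:410,2]))
    for lab,lo,hi,xr,yr in (('blade',.030,.042,(.35,.6),(-.32,-.1)),('bed',.034,.043,(.3,.6),(.1,.3)),('small',.002,.012,(.2,.36),(-.25,-.05))):
        m=((P[...,2]>lo)&(P[...,2]<hi)&(P[...,0]>xr[0])&(P[...,0]<xr[1])&(P[...,1]>yr[0])&(P[...,1]<yr[1])).astype(np.uint8)
        k=max(cv2.findContours(m,0,cv2.CHAIN_APPROX_NONE)[0],key=cv2.contourArea)
        z=.035 if lab=='blade' else .038 if lab=='bed' else .005
        W=plane(c,k[:,0].astype(float),z)[:,:2]
        r=cv2.minAreaRect((W*1000).astype(np.float32)); print(lab,len(k),r,np.round(cv2.boxPoints(r)).tolist())
t=load('top')['pixels'][:,:,::-1]; s=load('scene')['pixels'][:,:,::-1]
a=cv2.resize(t[195:365,340:460],None,fx=3.3,fy=3.3,interpolation=2); b=cv2.resize(t[205:355,195:275],(299,561),interpolation=2)
cv2.imwrite('pics/crop.png',np.hstack([a,b]) if a.shape[0]==b.shape[0] else np.hstack([a,b[:a.shape[0]]]))
d=cv2.resize(s[260:390,200:360],(800,650),interpolation=2)[:600]; cv2.imwrite('pics/crop2.png',d)
E
```

```text
scene bench z -0.0005166104904790747
blade 203 ((531.912841796875, -198.17098999023438), (129.40701293945312, 60.21324157714844), 28.57890510559082) [[461.0, -203.0], [489.0, -256.0], [603.0, -194.0], [574.0, -141.0]]
bed 437 ((465.86395263671875, 138.64024353027344), (239.79879760742188, 65.79947662353516), 18.960731506347656) [[342.0, 131.0], [363.0, 69.0], [590.0, 146.0], [569.0, 209.0]]
small 102 ((340.2369689941406, -139.95956420898438), (40.87976837158203, 57.93315124511719), 2.154447555541992) [[319.0, -112.0], [321.0, -170.0], [362.0, -168.0], [360.0, -110.0]]
top bench z -0.0011066499254706041
blade 178 ((530.724365234375, -197.22048950195312), (128.5455322265625, 56.836402893066406), 28.69388771057129) [[461.0, -203.0], [488.0, -253.0], [601.0, -191.0], [573.0, -141.0]]
bed 211 ((516.5054931640625, 144.0167236328125), (133.67300415039062, 65.1648178100586), 9.953300476074219) [[445.0, 165.0], [456.0, 100.0], [588.0, 123.0], [577.0, 188.0]]
small 91 ((348.205810546875, -141.00531005859375), (46.30356979370117, 45.862003326416016), 27.082412719726562) [[317.0, -131.0], [338.0, -172.0], [379.0, -151.0], [358.0, -110.0]]
```

View pics/crop.png

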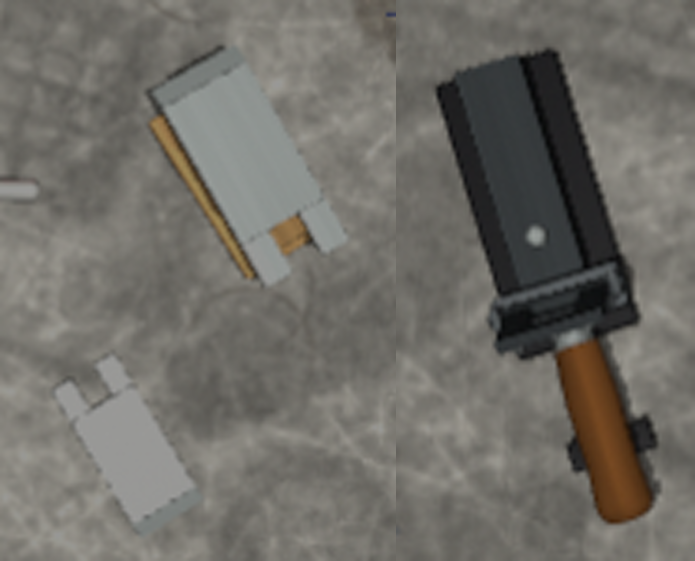

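View pics/crop2.png

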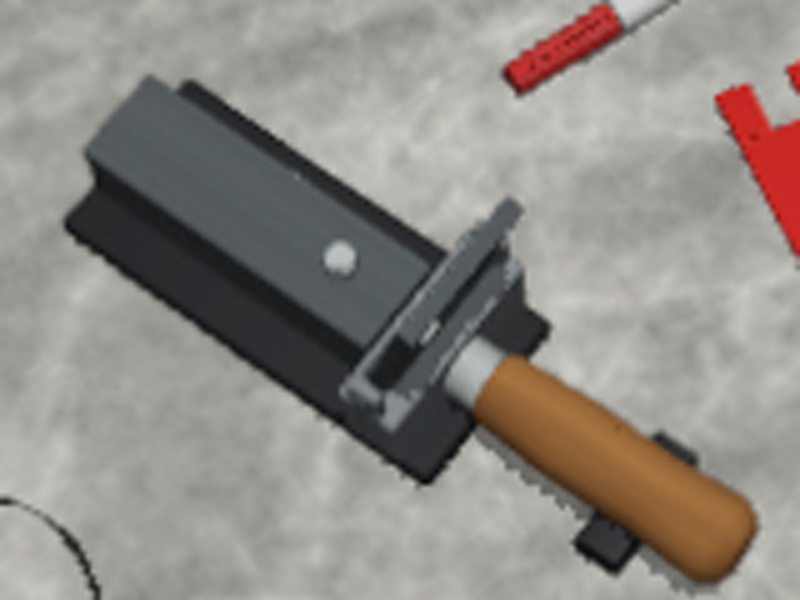

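The crop confirms it. The grey blade on the rest (crop (245,160)) is the larger one, with its notch towards the robot and its bevel facing away. The small grey one (130,450) and the red one stay put. Next: pin and scraper axis.

```bash
python3 - <<'E'
from h import *
for n,roi in(('top',(205,265,195,275)),('scene',(275,335,210,300))):
    c=load(n); g=cv2.cvtColor(c['pixels'],cv2.COLOR_RGB2GRAY); P=pts(c); a,b,e,f=roi
    s=g[a:b,e:f]
    # pin
    xc,yc=((232,267) if n=='top' else (268,311))
    w=np.clip(g[yc-5:yc+6,xc-5:xc+6].astype(float)-105,0,None); v,u=np.mgrid[yc-5:yc+6,xc-5:xc+6]
    p=[(u*w).sum()/w.sum(),(v*w).sum()/w.sum()]
    print(n,'pin',p,plane(c,p,.047)[0],plane(c,p,.045)[0], 'depth z',P[yc-1:yc+2,xc-1:xc+2,2].ravel().round(3))
    # bed
    print('profile',g[240,200:270] if n=='top' else g[300,215:300]); 
    print('z',(P[240,200:270,2] if n=='top' else P[300,215:300,2]).round(3).tolist())
E
```

```text
top pin [np.float64(231.84597156398104), np.float64(267.56635071090045)] [0.49153002 0.14532554 0.047     ] [0.49164223 0.1456316  0.045     ] depth z [0.044 0.047 0.043 0.047 0.047 0.046 0.043 0.047 0.049]
profile [125 133 135 130 126 126 123 116 110  25  31  32  31  32  35  54  56  54
  55  56  55  55  55  57  57  58  58  59  59  58  56  56  56  51  14  17
  29  34  35  34  34  36  33  27  54 110 129 128 129 130 131 134 138 140
 140 136 135 135 134 130 128 128 126 121 116 111 110 116 118 120]
z [0.004, -0.001, -0.001, 0.001, -0.003, -0.004, -0.001, -0.001, -0.001, 0.006, 0.01, 0.007, 0.007, 0.008, 0.007, 0.039, 0.041, 0.039, 0.038, 0.037, 0.038, 1.001, 0.037, 0.036, 0.038, 0.036, 0.038, 0.036, 0.037, 0.037, 0.038, 0.039, 0.037, 0.039, 0.033, 0.017, 0.007, 0.008, 0.011, 0.008, 0.009, 0.006, 0.007, 0.007, 0.009, -0.001, 0.002, 0.001, 0.002, -0.001, -0.002, -0.0, -0.001, -0.0, -0.002, -0.002, -0.001, 0.003, -0.001, -0.003, -0.002, -0.001, -0.002, -0.001, -0.001, -0.001, -0.003, -0.001, -0.002, -0.004]
scene pin [np.float64(267.5634441087613), np.float64(310.81671701913393)] [0.4930778
[... 379 characters left out ...]
 172 182 182 181 181 181 176 173 177 175 174
 174 182 189 194 198 193 190 187 189 187 185 180 166]
z [0.008, 0.007, 0.01, 0.01, 0.009, 0.009, 0.009, 0.008, 0.012, 0.018, 0.025, 0.028, 0.028, 0.032, 0.038, 0.039, 0.035, 0.041, 0.04, 0.038, 0.037, 0.036, 0.039, 0.036, 0.039, 0.041, 0.038, 0.038, 0.038, 0.037, 0.035, 0.04, 0.039, 0.039, 0.042, 0.038, 0.037, 0.036, 0.038, 0.038, 0.037, 0.039, 0.037, 0.041, 0.038, 0.043, 0.039, 0.039, 0.038, 0.038, 0.039, 0.041, 0.037, 0.008, 0.009, 0.009, 0.008, 0.008, 0.007, 0.003, -0.001, -0.001, -0.001, 0.001, 0.001, 0.001, -0.001, -0.0, -0.0, 0.002, -0.002, -0.001, 0.002, -0.001, -0.0, -0.005, -0.0, -0.002, -0.001, -0.002, -0.0, -0.002, -0.0, -0.001, -0.004]
```

```bash
python3 - <<'E'
from h import *
for n,lo,hi in(('top',46,72),('scene',65,110)):
    c=load(n); g=cv2.cvtColor(c['pixels'],cv2.COLOR_RGB2GRAY); P=pts(c)
    pin=np.array([.4925,.1453])
    m=((g>=lo)&(g<=hi)&(P[...,2]>.03)&(P[...,2]<.045)&(P[...,1]>.05)&(P[...,1]<.25)&(P[...,0]>.47)&(P[...,0]<.62)).astype(np.uint8)
    m=cv2.morphologyEx(m,cv2.MORPH_CLOSE,np.ones((3,3))); m=cv2.morphologyEx(m,cv2.MORPH_OPEN,np.ones((5,5)))
    k=max(cv2.findContours(m,0,cv2.CHAIN_APPROX_NONE)[0],key=cv2.contourArea)
    W=plane(c,k[:,0].astype(float),.038)[:,:2]; r=cv2.minAreaRect((W*1000).astype(np.float32)); print(n,r,cv2.boxPoints(r).round(1).tolist())
    yaw=np.radians(14)
    for _ in range(4):
        q=(W-pin)@np.array([[np.cos(yaw),-np.sin(yaw)],[np.sin(yaw),np.cos(yaw)]])
        sl=[]
        for s in(1,-1):
            e=q[(q[:,0]>.008)&(q[:,0]<.08)&(s*q[:,1]>.010)]; f=np.polyfit(e[:,0],e[:,1],1); sl.append(f)
        yaw+=np.mean([f[0] for f in sl])
    print('yaw',np.degrees(yaw),[ (np.degrees(f[0]),f[1]*1e3) for f in sl],'xmax',q[:,0].max())
    # clamp: high points near hinge
    Q=(P[...,:2]-pin)@np.array([[np.cos(yaw),-np.sin(yaw)],[np.sin(yaw),np.cos(yaw)]])
    mm=(Q[...,0]>-.09)&(Q[...,0]<-.0)&(abs(Q[...,1])<.04)&(P[...,2]>.056)&(P[...,2]<.13)
    print('clamp',mm.sum(),np.c_[Q[mm],P[...,2][mm]][np.argsort(-P[...,2][mm])][:25:3].round(3).tolist())
    mm=(P[...,2]>.05)&(P[...,0]>.2)&(P[...,0]<.62)&(P[...,1]>-.25)&(P[...,1]<.33); print('high',P[mm].max(0),P[mm].min(0))
E
```

```text
top ((523.7991333007812, 154.9416046142578), (114.27389526367188, 32.666629791259766), 17.17476463317871) [[464.3999938964844, 153.6999969482422], [474.0, 122.5], [583.2000122070312, 156.1999969482422], [573.5999755859375, 187.39999389648438]]
yaw 17.341700179873627 [(np.float64(-0.07213398553717804), np.float64(15.392096207970397)), (np.float64(0.07213401563703281), np.float64(-15.650154010537339))] xmax 0.08987292639887415
clamp 237 [[-0.049, -0.006, 0.108], [-0.049, -0.018, 0.108], [-0.048, 0.014, 0.108], [-0.05, -0.014, 0.107], [-0.048, 0.002, 0.107], [-0.05, -0.016, 0.106], [-0.051, -0.017, 0.106], [-0.051, 0.015, 0.106], [-0.052, 0.001, 0.106]]
high [0.4716701  0.16640847 1.00050222] [ 0.43424629 -0.00058773  0.05000723]
scene ((524.3792114257812, 155.1109619140625), (117.14929962158203, 32.81346893310547), 17.3198184967041) [[463.6000061035156, 153.3000030517578], [473.29998779296875, 122.0], [585.2000122070312, 156.89999389648438], [575.4000244140625, 188.1999969482422]]
yaw 17.413520598363846 [(np.float64(0.04112082588829944), np.float64(15.552741595125548)), (np.float64(-0.04112079800395642), np.float64(-15.897651838209615))] xmax 0.09193942134127003
clamp 232 [[-0.048, 0.024, 0.108], [-0.049, -0.023, 0.108], [-0.052, -0.016, 0.108], [-0.049, -0.022, 0.107], [-0.052, 0.019, 0.107], [-0.052, -0.02, 0.107], [-0.048, -0.005, 0.107], [-0.049, -0.011, 0.107], [-0.049, 0.008, 0.107]]
high [0.49512628 0.16854273 0.10832075] [0.43461973 0.10382266 0.05002743]
```

```bash
cat >> h.py <<'E'
def go(x,y,z,yb,n=10):
    "TCP target (m) and tool-y yaw (deg): translate first, then turn"
    o=robot.observe(); M=RR(o['ee_rot']); d=M.T@(np.array([x,y,z])-o['position'])*1000
    cur=np.degrees(np.arctan2(M[1,1],M[0,1])); t=-((yb-cur+180)%360-180)
    print('t',round(o['t'],2),'pos',o['position'].round(4),'tilt',M[2].round(4),'cur yaw',cur.round(2),'F',o['wrist_force'].round(1),'w',round(o['grip_width'],3),round(o['finger_force'],1))
    print('tool mm',d.round(1),'per row',(d/n).round(2),'turn',round(t,2), 'per row',round(t/n,2))
E
python3 -c "
from h import *
go(.5357,-.1953,.13,-61.4,20)"
```

```text
t 0.1 pos [0.1405 0.6085 0.2306] tilt [-1.0e-04 -1.4e-03 -1.0e+00] cur yaw 77.0 F [0.  0.7 0.4] w 1.001 0.0
tool mm [-565.9 -694.2  101.7] per row [-28.29 -34.71   5.08] turn 138.4 per row 6.92
```

Emit:
{"method": "apply_moves", "body": {"targets": [-28.3,-34.7,0,0,-28.3,-34.7,0,0,-28.3,-34.7,0,0,-28.3,-34.7,0,0,-28.3,-34.7,0,0,-28.3,-34.7,0,0,-28.3,-34.7,0,0,-28.3,-34.7,0,0,-28.3,-34.7,0,0,-28.3,-34.7,0,0], "jaw": 0}}

```text
t: 1.1
position: [0.3385, 0.2054, 0.2313]
ee_rot: [-0.0, 0.113, 0.994, 0.0]
wrist_force: [0.4, 0.2, 0.1]
grip_width: 0.999
finger_force: 0.0
```

Emit:
{"method": "apply_moves", "body": {"targets": [-28.3,-34.7,10,0,-28.3,-34.7,10,0,-28.3,-34.7,10,0,-28.3,-34.7,10,0,-28.3,-34.7,10,0,-28.3,-34.7,10,0,-28.3,-34.7,10,0,-28.3,-34.7,10,0,-28.3,-34.7,10,0,-28.3,-34.7,10,0]}}

```text
t: 2.1
position: [0.5364, -0.1961, 0.1304]
ee_rot: [-0.0, 0.113, 0.994, 0.0]
wrist_force: [1.0, 0.8, 0.5]
grip_width: 0.998
finger_force: 0.0
```

Emit:
{"method": "apply_moves", "body": {"targets": [0,0,0,8,0,0,0,8,0,0,0,8,0,0,0,8,0,0,0,8,0,0,0,8,0,0,0,8,0,0,0,8,0,0,0,8,0,0,0,8]}}

```text
t: 3.1
position: [0.5358, -0.1943, 0.131]
ee_rot: [-0.0, 0.727, 0.686, -0.0]
wrist_force: [-0.2, -0.3, -0.0]
grip_width: 1.003
finger_force: 0.0
```

Emit:
{"method": "apply_moves", "body": {"targets": [0,0,0,8,0,0,0,8,0,0,0,8,0,0,0,8,0,0,0,8,0,0,0,8,0,0,0,8,0,0,0,2,0,0,0,0,0,0,0,0]}}

```text
t: 4.1
position: [0.5359, -0.1945, 0.1312]
ee_rot: [-0.0, 0.968, 0.252, -0.0]
wrist_force: [-0.1, -0.6, 0.2]
grip_width: 1.0
finger_force: 0.0
```

```bash
python3 -c "
from h import *
go(.5357,-.1953,.06,-61.4,10);print(robot.observe()['joints'].round(2))"
```

```text
t 4.1 pos [ 0.5359 -0.1945  0.1312] tilt [-2.e-04 -2.e-04 -1.e+00] cur yaw -60.82 F [-0.1 -0.6  0.2] w 1.0 0.0
tool mm [-0.5  0.6 71.2] per row [-0.05  0.06  7.12] turn 0.58 per row 0.06
[-0.47  0.72  1.16  1.88 -0.76  1.07 -0.06]
```

Emit:
{"method": "apply_moves", "body": {"targets": [0,0,15,0.4,0,0,15,0,0,0,15,0,0,0,15,0,0,0,15,0,0,0,14,0,0,0,12,0,0,0,12,0,0,0,8,0,0,0,0,0]}}

```text
t: 5.1
position: [0.5355, -0.1943, 0.0093]
ee_rot: [-0.0, 0.969, 0.247, -0.001]
wrist_force: [0.0, 0.0, -1.0]
grip_width: 1.003
finger_force: 0.0
```

Emit:
{"method": "apply_moves", "body": {"targets": [0,0,0,0,0,0,0,0,0,0,0,0,0,0,0,0,0,0,0,0,0,0,0,0,0,0,0,0,0,0,0,0,0,0,0,0,0,0,0,0], "jaw": 1}}

```text
t: 6.1
position: [0.5365, -0.1949, 0.0114]
ee_rot: [0.0, 0.969, 0.247, 0.001]
wrist_force: [-1.1, 0.0, 5.7]
grip_width: 0.636
finger_force: 62.1
```

Emit:
{"method": "apply_moves", "body": {"targets": [0,0,-5,0,0,0,-10,0,0,0,-10,0,0,0,-10,0,0,0,-10,0,0,0,-10,0,0,0,-10,0,0,0,-10,0,0,0,0,0,0,0,0,0]}}

```text
t: 7.1
position: [0.536, -0.1944, 0.0854]
ee_rot: [-0.0, 0.969, 0.247, 0.0]
wrist_force: [0.1, -0.4, -3.6]
grip_width: 0.633
finger_force: 64.0
```

```bash
python3 - <<'E'
from h import *
go(.54,.16,.085,-72.6,10)
c=cap('top'); cv2.imwrite('pics/grasp.png',cv2.resize(c['pixels'][150:330,320:500,::-1],(560,560)))
E
```

```text
t 7.1 pos [ 0.536  -0.1944  0.0854] tilt [ 3.e-04 -0.e+00 -1.e+00] cur yaw -61.39 F [ 0.1 -0.4 -3.6] w 0.633 64.0
tool mm [ 173.2 -309.2    0.4] per row [ 17.32 -30.92   0.04] turn 11.21 per row 1.12
```

View pics/grasp.png

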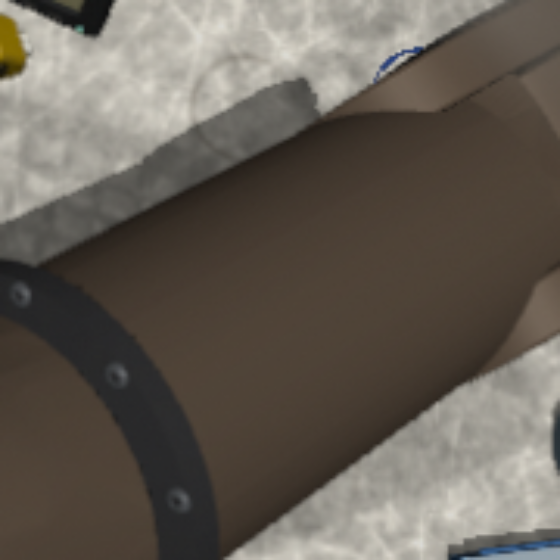

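The grip holds: 64 N, opening 0.63 (about 55 mm), about 0.36 kg carried. The arm hides the blade from the top camera. Next I'll carry it over the bed.

Emit:
{"method": "apply_moves", "body": {"targets": [17.3,-30.9,0,0,17.3,-30.9,0,0,17.3,-30.9,0,0,17.3,-30.9,0,0,17.3,-30.9,0,0,17.3,-30.9,0,0,17.3,-30.9,0,0,17.3,-30.9,0,0,17.3,-30.9,0,0,17.3,-30.9,0,0]}}

```text
t: 8.15
position: [0.5394, 0.1611, 0.0847]
ee_rot: [0.0, 0.969, 0.247, -0.0]
wrist_force: [0.8, -0.1, -4.1]
grip_width: 0.64
finger_force: 64.4
```

Emit:
{"method": "apply_moves", "body": {"targets": [0,0,0,4,0,0,0,4,0,0,0,3.2,0,0,5,0,0,0,5,0,0,0,5,0,0,0,5,0,0,0,0,0,0,0,0,0,0,0,0,0]}}

```text
t: 9.15
position: [0.5401, 0.1595, 0.0655]
ee_rot: [-0.0, 0.988, 0.151, 0.0]
wrist_force: [0.2, 0.1, -3.5]
grip_width: 0.634
finger_force: 64.5
```

```bash
python3 - <<'E'
from h import *
go(.5428,.1610,.065,-72.6,10)
c=cap('scene'); cv2.imwrite('pics/hover.png',cv2.resize(c['pixels'][200:400,150:370,::-1],(660,600)))
E
```

```text
t 9.15 pos [0.5401 0.1595 0.0655] tilt [ 4.e-04 -0.e+00 -1.e+00] cur yaw -72.6 F [ 0.2  0.1 -3.5] w 0.634 64.5
tool mm [ 3.  -0.6  0.5] per row [ 0.3  -0.06  0.05] turn 0.0 per row 0.0
```

View pics/hover.png

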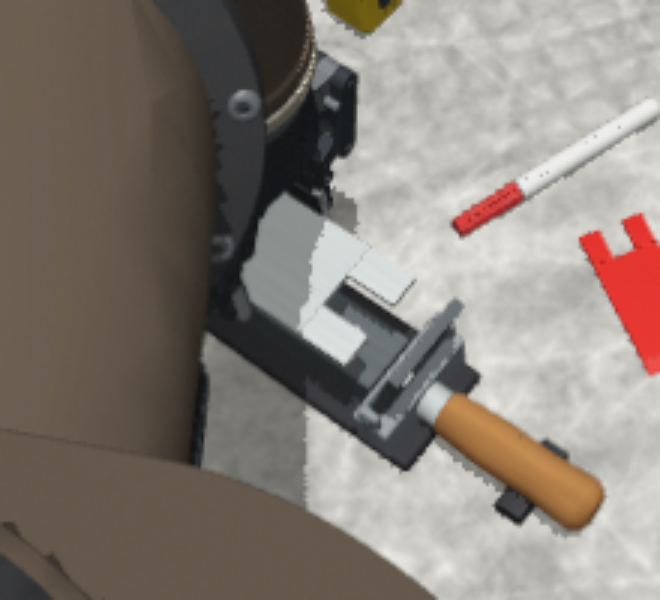

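Hover view: the blade is level in the gripper. Its leg tips show at crop (415,282) and (348,364), and the notch lies over the bed. I'll check those corners numerically.

```bash
python3 - <<'E'
from h import *
c=load('scene'); g=cv2.cvtColor(c['pixels'],cv2.COLOR_RGB2GRAY)
cr=np.array([[415,282],[394,305],[368,342],[348,364]],float)/3+[150,200]-.33
P=plane(c,cr,.0891)[:,:2]; y=np.radians(17.4); M=np.array([[np.cos(y),-np.sin(y)],[np.sin(y),np.cos(y)]])
print(((P-[.4925,.1452])@M*1e3).round(1))
print('tcp',((robot.observe()['position'][:2]-[.4925,.1452])@M*1e3).round(1))
E
```

```text
[[-21.5 -26.4]
 [-20.7 -10.9]
 [-22.3  11.5]
 [-21.5  25.9]]
tcp [49.7 -0.5]
```

Tips are at −21.5 mm and centred, against the −21 expected, so the correction is +3.3 mm along x. Now lowering.

Emit:
{"method": "apply_moves", "body": {"targets": [3.3,-0.4,0,0,0,0,8,0,0,0,8,0,0,0,8,0,0,0,8,0,0,0,6,0,0,0,4,0,0,0,3,0,0,0,0,0,0,0,0,0]}}

```text
t: 10.2
position: [0.5431, 0.1609, 0.0205]
ee_rot: [-0.0, 0.988, 0.151, 0.0]
wrist_force: [0.1, -0.3, -4.1]
grip_width: 0.636
finger_force: 64.5
```

```bash
python3 -c "
from h import *
go(.5428,.1610,.0194,-72.6,10)"
```

```text
t 10.2 pos [0.5431 0.1609 0.0205] tilt [ 2.e-04  0.e+00 -1.e+00] cur yaw -72.6 F [ 0.1 -0.3 -4.1] w 0.636 64.5
tool mm [-0.3 -0.2  1.1] per row [-0.03 -0.02  0.11] turn -0.0 per row -0.0
```

Emit:
{"method": "apply_moves", "body": {"targets": [0,0,0.5,0,0,0,0.5,0,0,0,0.3,0,0,0,0,0,0,0,0,0,0,0,0,0,0,0,0,0,0,0,0,0,0,0,0,0,0,0,0,0]}}

```text
t: 11.2
position: [0.5431, 0.161, 0.0194]
ee_rot: [-0.0, 0.988, 0.151, 0.0]
wrist_force: [-2.4, 0.7, 6.4]
grip_width: 0.636
finger_force: 65.2
```

Emit:
{"method": "apply_moves", "body": {"targets": [0,0,0,0,0,0,0,0,0,0,0,0,0,0,0,0,0,0,0,0,0,0,0,0,0,0,0,0,0,0,0,0,0,0,0,0,0,0,0,0], "jaw": 0}}

```text
t: 12.2
position: [0.543, 0.1609, 0.019]
ee_rot: [0.0, 0.988, 0.151, 0.0]
wrist_force: [0.2, -1.1, -0.6]
grip_width: 0.999
finger_force: 0.0
```

Emit:
{"method": "apply_moves", "body": {"targets": [0,0,-10,0,0,0,-15,0,0,0,-20,0,0,0,-20,0,0,0,-25,0,0,0,-25,0,0,0,-25,0,0,0,-20,0,0,0,0,0,0,0,0,0]}}

```text
t: 13.2
position: [0.5431, 0.161, 0.1799]
ee_rot: [-0.001, 0.988, 0.151, 0.001]
wrist_force: [-0.0, 0.5, -0.5]
grip_width: 1.002
finger_force: 0.0
```

```bash
python3 - <<'E'
from h import *
go(.5428,.1610,.18,-72.6,10)
c=cap('scene'); cv2.imwrite('pics/placed.png',cv2.resize(c['pixels'][200:400,150:370,::-1],(660,600)))
E
```

```text
t 13.2 pos [0.5431 0.161  0.1799] tilt [ 1.4e-03 -8.0e-04 -1.0e+00] cur yaw -72.6 F [-0.   0.5 -0.5] w 1.002 0.0
tool mm [-0.2 -0.1 -0.1] per row [-0.02 -0.01 -0.01] turn -0.0 per row -0.0
```

View pics/placed.png

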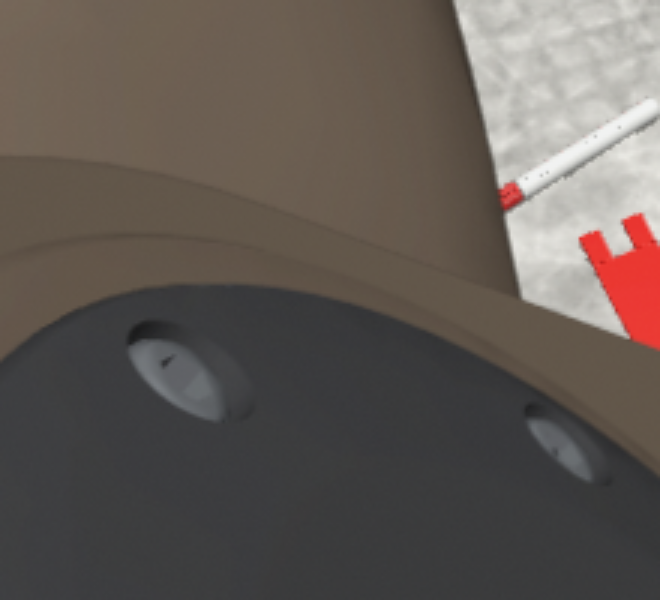

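The arm hides the bed from here. I'll pull aside to the right to inspect it, shutting the fingers on the way.

Emit:
{"method": "apply_moves", "body": {"targets": [-22,26,0,0,-22,26,0,0,-22,26,0,0,-22,26,0,0,-22,26,0,0,-22,26,0,0,-22,26,0,0,-22,26,0,0,-22,26,0,0,0,0,0,0], "jaw": 1}}

```text
t: 14.25
position: [0.4215, -0.1251, 0.1789]
ee_rot: [0.0, 0.989, 0.148, -0.0]
wrist_force: [0.9, 0.1, 0.4]
grip_width: -0.001
finger_force: 0.0
```

```bash
python3 - <<'E'
from h import *
y=np.radians(17.4); M=np.array([[np.cos(y),-np.sin(y)],[np.sin(y),np.cos(y)]]); pin=np.array([.4925,.1452])
im=[]
for n in('scene','top'):
    c=cap(n); g=cv2.cvtColor(c['pixels'],cv2.COLOR_RGB2GRAY); P=pts(c); Q=(P[...,:2]-pin)@M
    m=((abs(P[...,2]-.043)<.008)&(g>(90 if n=='top' else 125))&(Q[...,0]>-.03)&(Q[...,0]<.13)&(abs(Q[...,1])<.04)).astype(np.uint8)
    k=max(cv2.findContours(m,0,cv2.CHAIN_APPROX_NONE)[0],key=cv2.contourArea)
    W=(plane(c,k[:,0].astype(float),.043)[:,:2]-pin)@M*1000; print(n,cv2.minAreaRect(W.astype(np.float32)), 'z',np.median(P[m>0][:,2]))
    u,v=(200,195) if n=='top' else (210,260)
    im.append(cv2.resize(c['pixels'][v:v+150,u:u+100,::-1] if n=='top' else c['pixels'][v:v+130,u:u+130,::-1],(390,560)))
cv2.imwrite('pics/placed2.png',np.hstack(im)); go(.411,.12,.18,-72.6)
E
```

```text
scene ((47.24955749511719, 0.2723274230957031), (130.26651000976562, 56.616371154785156), 0.7970375418663025) z 0.04365217262759019
top ((45.670654296875, 0.030748367309570312), (129.3773956298828, 56.41582489013672), 0.15065710246562958) z 0.042837199842992224
t 14.35 pos [ 0.4234 -0.1217  0.1787] tilt [-6.e-04 -8.e-04 -1.e+00] cur yaw -72.72 F [ 0.4  0.8 -0.1] w -0.001 0.0
tool mm [  60.  -234.5   -1.2] per row [  6.   -23.45  -0.12] turn -0.12 per row -0.01
```

View pics/placed2.png

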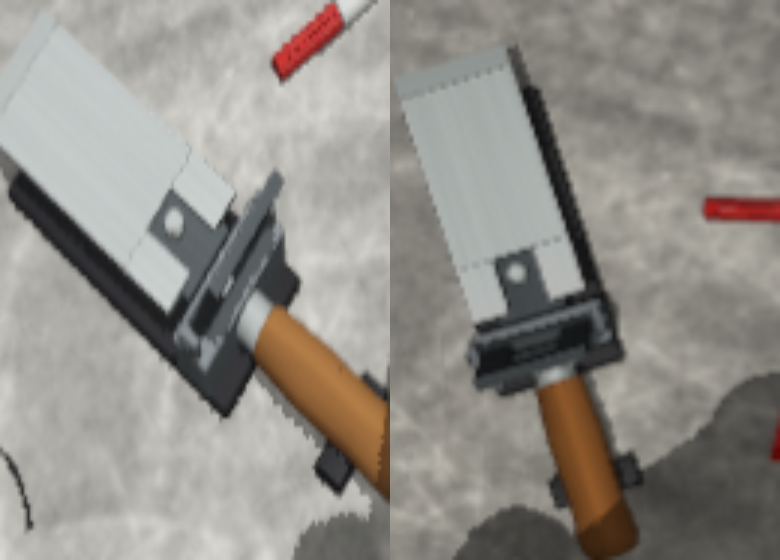

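Both views show the blade flat on the bed and in line, with the pin in the notch at (175,222) left and (515,272) right. Measured centre is x ≈ 46.5 mm, y ≈ 0, yaw under 1°. Next I'll go behind the clamp.

Emit:
{"method": "apply_moves", "body": {"targets": [6,-23.5,0,0,6,-23.5,0,0,6,-23.5,0,0,6,-23.5,0,0,6,-23.5,0,0,6,-23.5,0,0,6,-23.5,0,0,6,-23.5,0,0,6,-23.5,0,0,6,-23.5,0,0]}}

```text
t: 15.35
position: [0.4103, 0.1231, 0.1786]
ee_rot: [0.0, 0.988, 0.152, -0.0]
wrist_force: [0.8, 0.1, 1.0]
grip_width: -0.002
finger_force: 0.0
```

Emit:
{"method": "apply_moves", "body": {"targets": [0,0,15,0,0,0,15,0,0,0,15,0,0,0,15,0,0,0,15,0,0,0,12,0,0,0,0,0,0,0,0,0,0,0,0,0,0,0,0,0]}}

```text
t: 16.35
position: [0.4112, 0.121, 0.0924]
ee_rot: [-0.0, 0.988, 0.152, 0.0]
wrist_force: [-0.2, -0.1, -0.4]
grip_width: 0.002
finger_force: 0.0
```

```bash
cat >> h.py <<'E'
def sc(x,z,n=10):
    y=np.radians(17.4); p=np.array([.4925,.1452]); e=np.array([np.cos(y),np.sin(y)])
    o=robot.observe()['position'][:2]-p; print('scraper x,y',(o@e*1e3).round(1),(o@[-e[1],e[0]]*1e3).round(1)); go(*(p+e*x/1e3),z/1e3,-72.6,n)
E
python3 -c "
from h import *
sc(-85,92)"
```

```text
scraper x,y -84.8 1.2
t 16.35 pos [0.4112 0.121  0.0924] tilt [ 8.e-04 -2.e-04 -1.e+00] cur yaw -72.57 F [-0.2 -0.1 -0.4] w 0.002 0.0
tool mm [-0.2  1.2  0.4] per row [-0.02  0.12  0.04] turn 0.03 per row 0.0
```

Emit:
{"method": "apply_moves", "body": {"targets": [6,0,0,0,6,0,0,0,6,0,0,0,6,0,0,0,5,0,0,0,5,0,0,0,5,0,0,0,5,0,0,0,6,0,0,0,6,0,0,0]}}

```text
t: 17.35
position: [0.4648, 0.1376, 0.092]
ee_rot: [-0.0, 0.988, 0.151, -0.0]
wrist_force: [-0.1, -0.2, -0.4]
grip_width: -0.0
finger_force: 0.2
```

```bash
python3 - <<'E'
from h import *
sc(-10.6,87)
c=cap('scene');cv2.imwrite('pics/push.png',cv2.resize(c['pixels'][200:400,150:370,::-1],(660,600)))
E
```

```text
scraper x,y -28.7 1.0
t 17.35 pos [0.4648 0.1376 0.092 ] tilt [-1.e-04 -1.e-04 -1.e+00] cur yaw -72.6 F [-0.1 -0.2 -0.4] w -0.0 0.2
tool mm [18.1  1.   5. ] per row [1.81 0.1  0.5 ] turn 0.0 per row 0.0
```

View pics/push.png

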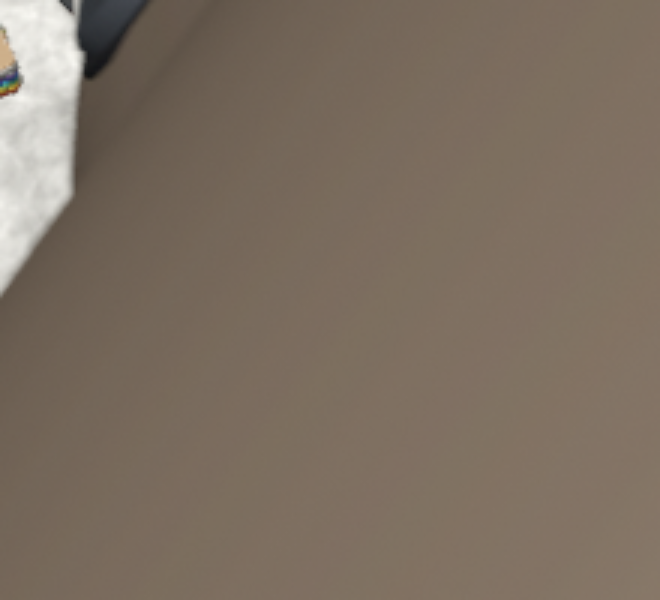

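The arm hides this view, but the finger force (0.2 N) indicates contact. I'll continue the arc down.

Emit:
{"method": "apply_moves", "body": {"targets": [5,0.1,0,0,5,0.1,1,0,4.5,0.1,3,0,4.5,0.1,3,0,3.5,0.1,4,0,3.5,0.1,4,0,3,0.1,4.5,0,3,0.1,4.5,0,3,0,5,0,3,0,5,0]}}

```text
t: 18.4
position: [0.501, 0.148, 0.0575]
ee_rot: [-0.0, 0.988, 0.151, -0.0]
wrist_force: [0.4, 1.0, 1.2]
grip_width: 0.004
finger_force: 0.1
```

Emit:
{"method": "apply_moves", "body": {"targets": [2,0,2,0,2,0,2,0,1,0,1,0,1,0,1,0,0,0,0.5,0,0,0,0.5,0,0,0,0,0,0,0,0,0,0,0,0,0,0,0,0,0]}}

```text
t: 19.4
position: [0.5066, 0.1498, 0.051]
ee_rot: [-0.0, 0.988, 0.151, -0.0]
wrist_force: [-0.2, 0.3, 1.2]
grip_width: -0.0
finger_force: 0.0
```

```bash
python3 -c "
from h import *
sc(15,50)"
```

```text
scraper x,y 14.8 0.2
t 19.4 pos [0.5066 0.1498 0.051 ] tilt [ 0.e+00 -1.e-04 -1.e+00] cur yaw -72.6 F [-0.2  0.3  1.2] w -0.0 0.0
tool mm [0.2 0.2 1. ] per row [0.02 0.02 0.1 ] turn -0.0 per row -0.0
```

Pressing the last bit until the force rises, then lifting clear.

Emit:
{"method": "apply_moves", "body": {"targets": [0,0,0.4,0,0,0,0.4,0,0,0,0.4,0,0,0,0.4,0,0,0,0.3,0,0,0,0.3,0,0,0,0,0,0,0,0,0,0,0,0,0,0,0,0,0]}}

```text
t: 20.4
position: [0.5067, 0.1498, 0.0497]
ee_rot: [-0.001, 0.989, 0.151, 0.0]
wrist_force: [-4.5, 0.4, 16.0]
grip_width: -0.001
finger_force: 8.2
```

Firm stop: 16 N at z = 49.7 mm, which is the clamp's down height. Retreat up, then aside to verify.

Emit:
{"method": "apply_moves", "body": {"targets": [0,0,-5,0,0,0,-15,0,0,0,-20,0,0,0,-20,0,0,0,-20,0,0,0,-20,0,0,0,-20,0,0,0,-10,0,0,0,0,0,0,0,0,0]}}

```text
t: 21.4
position: [0.5063, 0.15, 0.1785]
ee_rot: [-0.0, 0.988, 0.151, -0.0]
wrist_force: [-0.1, 0.6, -0.3]
grip_width: -0.002
finger_force: 0.0
```

Emit:
{"method": "apply_moves", "body": {"targets": [-16,26,0,0,-16,26,0,0,-16,26,0,0,-16,26,0,0,-16,26,0,0,-16,26,0,0,-16,26,0,0,-16,26,0,0,-16,26,0,0,0,0,0,0]}}

```text
t: 22.4
position: [0.4374, -0.1203, 0.1785]
ee_rot: [0.0, 0.989, 0.148, -0.0]
wrist_force: [0.6, -1.1, 0.1]
grip_width: 0.003
finger_force: 0.0
```

```bash
python3 - <<'E'
from h import *
y=np.radians(17.4); M=np.array([[np.cos(y),-np.sin(y)],[np.sin(y),np.cos(y)]]); pin=np.array([.4925,.1452])
im=[]
for n in('scene','top'):
    c=cap(n); g=cv2.cvtColor(c['pixels'],cv2.COLOR_RGB2GRAY); P=pts(c); Q=(P[...,:2]-pin)@M
    m=((abs(P[...,2]-.043)<.008)&(g>(90 if n=='top' else 125))&(Q[...,0]>.03)&(Q[...,0]<.13)&(abs(Q[...,1])<.04)).astype(np.uint8)
    k=max(cv2.findContours(m,0,cv2.CHAIN_APPROX_NONE)[0],key=cv2.contourArea)
    W=(plane(c,k[:,0].astype(float),.043)[:,:2]-pin)@M*1000; print(n,cv2.minAreaRect(W.astype(np.float32)),W[:,0].max(),'z',np.median(P[m>0][:,2]))
    for a,b in((-.03,-.015),(-.012,.01),(.014,.024)):
        s=(Q[...,0]>a)&(Q[...,0]<b)&(abs(Q[...,1])<.024)&(g<105)&(P[...,2]>.03)&(P[...,2]<.12); print('clamp z at',a,s.sum(),np.median(P[s][:,2]))
    u,v=(200,195) if n=='top' else (210,260)
    im.append(cv2.resize(c['pixels'][v:v+150,u:u+100,::-1] if n=='top' else c['pixels'][v:v+130,u:u+130,::-1],(390,560)))
cv2.imwrite('pics/final.png',np.hstack(im)); go(.411,.12,.18,-72.6)
E
```

```text
scene ((70.98519897460938, 0.3179512023925781), (82.38104248046875, 56.48947525024414), 1.324933648109436) 112.69298976639308 z 0.04361519087068333
clamp z at -0.03 226 0.049562798968021016
clamp z at -0.012 333 0.04952477207745776
clamp z at 0.014 129 0.05091029840807182
top ((70.10366821289062, 0.1428699493408203), (80.42487335205078, 56.40243911743164), 0.004614195320755243) 110.3147428913761 z 0.04277340699356652
clamp z at -0.03 196 0.04813248213387611
clamp z at -0.012 270 0.04822886012571809
clamp z at 0.014 103 0.050190892984826374
t 22.5 pos [ 0.4386 -0.1168  0.1782] tilt [-1.e-03 -6.e-04 -1.e+00] cur yaw -72.72 F [ 0.8  0.9 -0.5] w 0.002 0.0
tool mm [  44.  -234.3   -1.7] per row [  4.4  -23.43  -0.17] turn -0.12 per row -0.01
```

View pics/final.png

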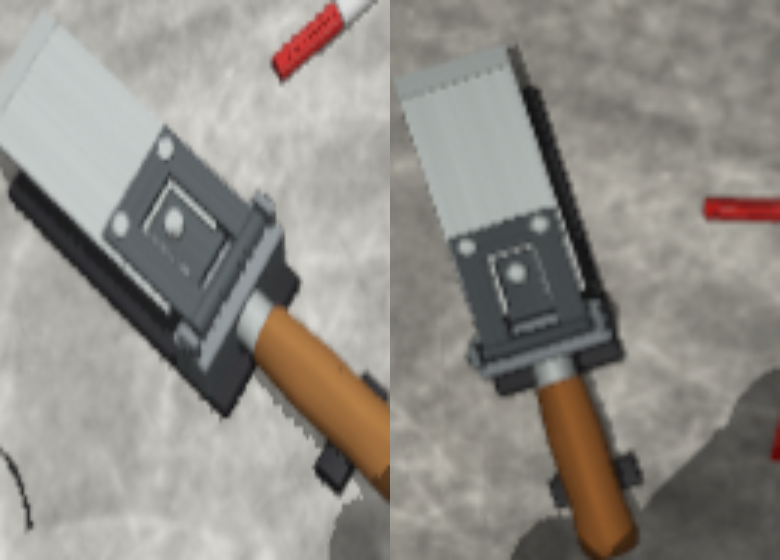

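Both views show the clamp level over the blade, its front bar about 50 mm above the bench, with the pin in the frame's gap at (173,222) left and (515,272) right. The blade has not moved.

```bash
python3 -c "
from h import *
print(robot.sign_off())"
```

```text
the job is handed in; nothing more can be done
None
```

The blade lies flat and in line on the scraper's bed with the pin in its notch, the clamp is swung down onto it, and the job was handed in at about 22.5 s with the marker and tape measure untouched; no verdict came back.

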